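Clear the bore of a gilt mount and fit its pine cone finial

TASK

The gilt mount on the push-out pot is to get its gilt pine cone finial, but a masking plug may have been left in its bore: feel down the bore with the red-handled drift, push out whatever is in there so that the drift's tip goes right through to the pot below, and stand the drift back in its hole in the tool block. Then lift the pine cone finial out of the rack and lower its spigot gently into the bore until its collar sits flat and fully home on the mount. Do not disturb the dark ball finial, the glass cover, the red-brown compound bar, the amber jar or the nut tray.

Things in the scene. Friction and masses are not known exactly. Their poses are not given: they have to be found in the camera images.
- mount: gilt bell-shaped cast mount clamped on a dark steel push-out pot, together one fixed piece of 118 mm diameter and 84 mm height (pot 32 mm, mount above); origin at the centre of the pot's underside on the bench, z up. A round boss of 32 mm outer diameter forms its top, with a vertical through bore of 22 mm diameter on the axis, 52 mm long, opening below into the hollow pot
- bore_mouth (a point): centre of the bore's mouth, on the flat top of the boss, 84 mm above the bench; z up. The finial's collar rests on this level when home. A brown plug (21 mm diameter, 16 mm long, not listed) may stick anywhere in the bore, its top 10 mm or more below this point, or may already be out, down in the pot
- tool_block: fixed light wooden block 60 x 150 x 60 mm (x, y, z), origin at the centre of its underside. One vertical hole for the drift at y = +45 mm; at y = -20 and -55 mm two short graver handles (green, dark wood, fixed, tops 92 and 98 mm above the bench) stand in it
- block_hole (a point): centre of the mouth of the drift's hole in the tool block's top, 60 mm above the bench; the hole is 16 mm in diameter and 45 mm deep with a chamfered mouth
- drift: loose drift (push-out punch), 0.12 kg, upright in its hole, round about z; origin at the centre of its flat lower tip, z up along it. Steel rod of 10 mm diameter from 0 to 92 mm, brass ferrule of 19 mm to 102 mm, red cylindrical handle of 26 mm diameter from 102 to 154 mm, domed top at 162 mm
- drift_tip (a point): centre of the drift's flat lower tip
- drift_grip (a point): point on the drift's axis in the middle of its red handle, 128 mm above the tip: grip here across 26 mm
- rack: fixed plywood rack 70 x 160 x 45 mm (x, y, z), origin at the centre of its underside, with two finial holes of 24 mm diameter, 36 mm deep, at y = +45 mm (gilt pine cone finial) and y = -45 mm (dark ball finial)
- cone_finial: loose gilt pine cone finial, 0.18 kg, upright in the rack, round about z; origin at the centre of its collar's underside, which rests on the rack's top. Below it a spigot of 19 mm diameter, 30 mm long, the last 6 mm tapered to 12 mm. Above it: collar 34 mm wide, 6 mm thick; neck 16 mm; cone 31 mm wide (35 over its scales), straight from 21 to 35 mm up: grip there; point at 60 mm
- ball_finial: bystander: loose dark bronze ball finial upright in the rack's other hole, ball of 34 mm diameter, top 55 mm above the rack; origin at the underside of its collar
- glass_cover: bystander: violet cut-glass cover with amber ribs lying rim down, 214 mm diameter, 107 mm high; origin at the centre of its underside
- rouge_bar: bystander: red-brown bar of polishing compound 55 x 140 x 40 mm, origin at the centre of its underside
- polish_jar: bystander: amber jar with steel lid, 68 mm diameter, 85 mm high, origin at the centre of its underside
- nut_tray: bystander: blue tray with brass nuts 90 x 130 x 30 mm, origin at the centre of its underside
- bore_exit (a point): centre of the bore's lower end, 52 mm straight below its mouth. The plug is held by friction: it gives way to a downward push of about 6 N, stays where it is left and does not come up again. It lies on the pot's floor when its top is 10 mm below this point: do not drive the drift further down than 8 mm below this point
Things that resemble listed ones, but are neither listed nor needed, are in the scene too. Of the things shaped like the drift, the red one is meant.

How it is judged:
By the outcome, as a careful person would: the job done as asked, in the order asked, and still so for the second after the job is handed in, with the robot touching nothing.
It also fails if it takes over 67 s, if anything falls off the work surface, if the arm or the gripper's body presses on something with over 40 N, if the wrist force passes 120 N, or if a joint passes its speed limit or range.

ROBOT

A 7-joint arm with a two-finger parallel gripper is mounted at the origin on the work surface. World frame = base frame: x ahead of the robot, y to its left, z up, the work surface at z = 0. Lengths are in mm, angles in degrees, forces in N, time in s.
With the tool pointing down it reaches from about 425 to 1025 mm from the base axis. Payload 9.4 kg.
Tool frame: the origin (TCP) lies on the centre line of the jaws, within the pads' length; the fingertips stand 22 mm ahead of it and the grasp point (between the pads) lies 3 mm ahead of it (tcp_to_tips is the distance from the TCP to the fingertips, in mm); z points along the fingers, y is the direction in which the jaws open and shut (so a half turn about z gives the same grasp; the last joint's range is limited). The gripper opens to 85 mm and grips with 20 to 120 N. Pads are 22 mm wide; open, the fingers measure 114 mm over their backs; the gripper's body (76 mm by 85 mm) begins 54 mm behind the grasp point. The pads swing forward as they close: fully open they stand 13 mm farther back than shut.
Start: joints at [70.205, 34.337, -0.143, 91.639, 0.103, 54.024, -4.572], TCP at [192.533, -698.967, 253.275] pointing down, gripper open.
Joint ranges: [-147.43, 147.43], [-19.82, 112.94], [-74.19, 73.91], [6.32, 146.72], [-59.91, 239.91], [6.04, 106.73], [-150.56, 150.56]. Speed limits (degrees/s): [127.2, 127.2, 172.46, 172.46, 180, 180, 180].

INTERFACE

Orientations are given as a 3x3 rotation matrix whose columns are the frame's x, y, z axes.
In Python, from cell import state, camera, camera_model, job_done, tcp_to_tips gives the robot as it stands.
- The arm moves only by the shell command python3 -m jog 'ROWS' [FORCE]. ROWS is JSON, a list that holds one entry, the list of rows, each a list of 5 numbers: the shift along the tool's x, y, z in cm, then the turn about the tool's z in degrees, then the opening in per cent of the stroke, from 0 (shut) to 100 (fully open). A call has exactly 10 rows; each row shifts and turns the commanded pose from where the row before left it, along the tool's axes as they then stand; what a row does not reach is not made up. A row lasts 1/10 s, in which the tool goes at most 50 mm and 8.59 degrees, less where a joint would pass 70% of its speed; a pose out of reach is approached as far as the arm can. A call with a gripper value outside its range is refused whole. The fingers move at their own pace and stop on an object; FORCE is the grip in N (left out, the last holds). Time passes only in rows, so rows that do not move let the fingers close, or fill a call up. It gives the time, the measured TCP pose, the force and the opening at its end, in the units of the state.
- state(): the state, without advancing time (a new reading comes with each control period).
- camera(name): name is "scene" or "top"; returns the picture (480x640x3 uint8, red, green, blue); there is no depth.
- camera_model(name): a dict with "fov_y" (degrees; the focal length in pixels is half the picture's height over the tangent of half this angle, whatever the lens; pixels are square), "cx", "cy" (the principal point, pixels), "rvec" (rotation vector, rad) and "tvec" (3), from world to camera coordinates, as OpenCV has them. Camera axes: x right, y down, z forward; pixel columns grow to the right and rows downward; lengths in mm; the calibration is good to about 2 mm. A picture is of the moment at which its call begins. camera_model takes no time and is no camera call.
- job_done(): hands the job in, once; it reports no verdict.
The state is a dict: "t": time; "qpos": joint angles; "joint_vel": joint speeds; "tau": joint torques, N m; "position": TCP position; "ee_rot": TCP orientation; "contact_force": force on the tool from outside, world axes, zero at the start; "wrist_torque": the same for the moment, N m; "finger_gap": finger opening in mm.
Only numpy, scipy, OpenCV 4.12 (cv2) and the standard library are available. Lean on these libraries where they do the work, as an engineer would, in place of code of your own. Each camera call takes 0.05 s, during which the arm holds its last target.

## Working session

There is one attempt and no reset: what is moved stays moved. The work goes in short steps, Python scripts to look and compute and a shell command to move; the robot and the scene stay as the last step left them, time stands still between calls to the robot, and variables do not carry over. Pictures are saved under pics/ and viewed, and the job is handed in when it is done.

```bash
ls; mkdir -p pics; python3 - <<'E'
from cell import *
import cv2
s=state()
for k in s: print(k,s[k])
print(tcp_to_tips)
for n in("scene","top"):
    cv2.imwrite(f"pics/{n}0.png",camera(n)[:,:,::-1]); print(n,camera_model(n))
E
```

```text
pics
t 0.0
qpos [70.20487129 34.38748552 -0.14437334 91.68124037  0.10385877 54.02389147
 -4.57149003]
joint_vel [-0.03795733  0.03638771 -0.08322648 -0.03985068  0.00843069  0.01800794
 -0.00541875]
tau [ 3.78862160e-05 -7.76438642e+01  1.56472597e+00 -2.58013666e+01
  1.23480512e-02  8.82547436e-03 -1.03075070e-05]
position [ 192.38694636 -698.5491298   252.37791489]
ee_rot [[ 9.64077154e-01  2.65621708e-01 -5.90994823e-04]
 [ 2.65622311e-01 -9.64075998e-01  1.50277476e-03]
 [-1.70594323e-04 -1.60577223e-03 -9.99998696e-01]]
contact_force [-0.56035565 -0.37695814  0.02609427]
wrist_torque [-0.00698178 -0.00415588  0.019831  ]
finger_gap 85.72036568876881
22.0
scene {'fov_y': 46.772360992381614, 'cx': 316.29702902472775, 'cy': 235.90050913770895, 'rvec': array([ 1.26338904,  2.49866541, -0.71761925]), 'tvec': array([ 322.33544956, -318.89366498, 1366.70840057])}
top {'fov_y': 46.03689407001344, 'cx': 310.083243733, 'cy': 239.4159630433508, 'rvec': array([ 2.18306848, -2.16281897,  0.10912749]), 'tvec': array([ -12.95494084,  557.41751967, 1440.17886948])}
```

View pics/scene0.png

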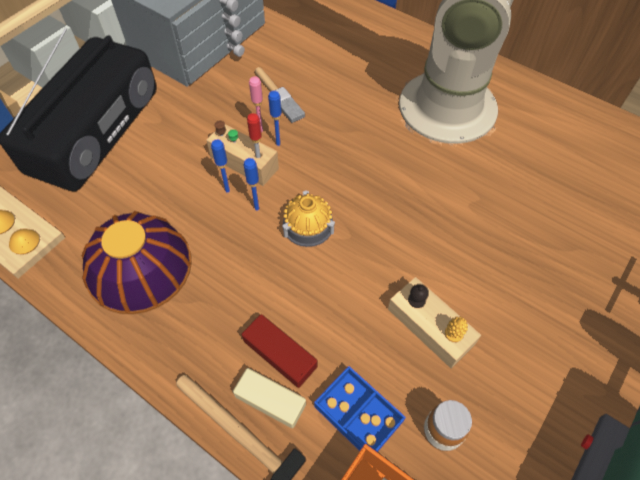

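View pics/top0.png

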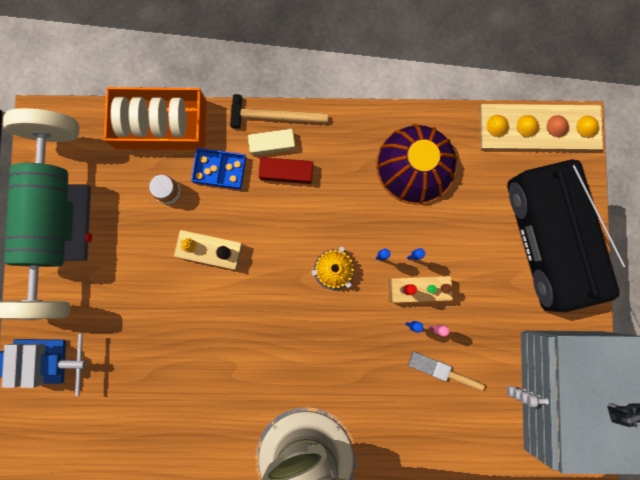

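```bash
cat > h.py <<'E'
import numpy as np, cv2
from cell import *
def K(n):
    m=camera_model(n); f=240/np.tan(np.radians(m['fov_y']/2))
    return np.array([[f,0,m['cx']],[0,f,m['cy']],[0,0,1]]),np.array(m['rvec'],float),np.array(m['tvec'],float)
def proj(n,P):
    k,r,t=K(n); return cv2.projectPoints(np.array(P,float).reshape(-1,1,3),r,t,k,None)[0].reshape(-1,2)
def ray(n,uv):
    k,r,t=K(n); R=cv2.Rodrigues(r)[0]; d=R.T@np.linalg.inv(k)@np.array([uv[0],uv[1],1.]); return -R.T@t,d
def onz(n,uv,z):
    c,d=ray(n,uv); return c+d*(z-c[2])/d[2]
def tri(uvs,uvt):
    A=[];b=[]
    for n,uv in(("scene",uvs),("top",uvt)):
        c,d=ray(n,uv); d/=np.linalg.norm(d); M=np.eye(3)-np.outer(d,d); A.append(M);b.append(M@c)
    return np.linalg.lstsq(np.vstack(A),np.hstack(b),rcond=None)[0]
def save(n,name,box=None,s=1):
    im=camera(n)[:,:,::-1]
    if box: im=im[box[1]:box[3],box[0]:box[2]]
    cv2.imwrite(f"pics/{name}.png",cv2.resize(im,None,fx=s,fy=s,interpolation=cv2.INTER_CUBIC)); 
E
python3 - <<'E'
from h import *
for n in("scene","top"):
    print(n,proj(n,[[0,0,0],[192,-699,252],[500,0,0],[500,100,0],[0,0,300]]),ray(n,(320,240))[0])
for n,b in(("scene",(190,60,350,260)),("top",(300,220,480,350)),("scene",(370,260,500,380)),("top",(160,220,260,290))):
    im=cv2.imread(f"pics/{n}0.png")[b[1]:b[3],b[0]:b[2]]
    cv2.imwrite(f"pics/{n}0_{b[0]}.png",cv2.resize(im,None,fx=4 if b[0]!=190 else 3,fy=4 if b[0]!=190 else 3,interpolation=cv2.INTER_CUBIC))
E
```

```text
scene [[447.18665537 106.40847619]
 [163.95138545 -53.58120896]
 [328.85713756 246.58111903]
 [369.08747015 271.75789218]
 [477.27518544  -2.66611713]] [994.15375546 329.57312554 988.19280973]
top [[305.00177017 458.05859727]
 [631.62702459 402.11804844]
 [306.90307661 262.10816105]
 [268.95334538 261.7536637 ]
 [304.19441737 500.8251918 ]] [ 414.9552835    -3.93173057 1487.54628567]
```

View zoomed.

View pics/scene0_190.png

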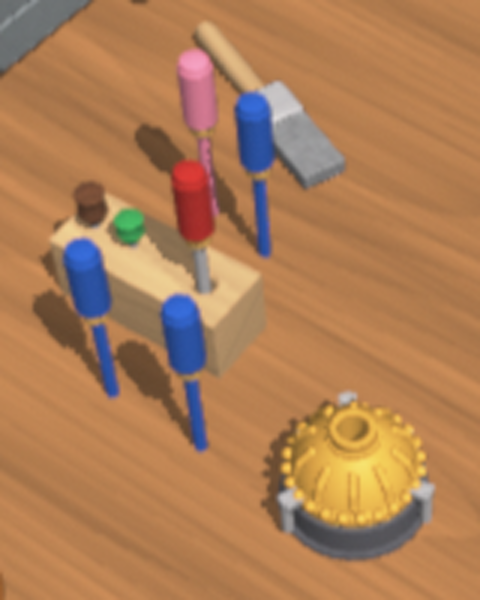

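View pics/top0_300.png

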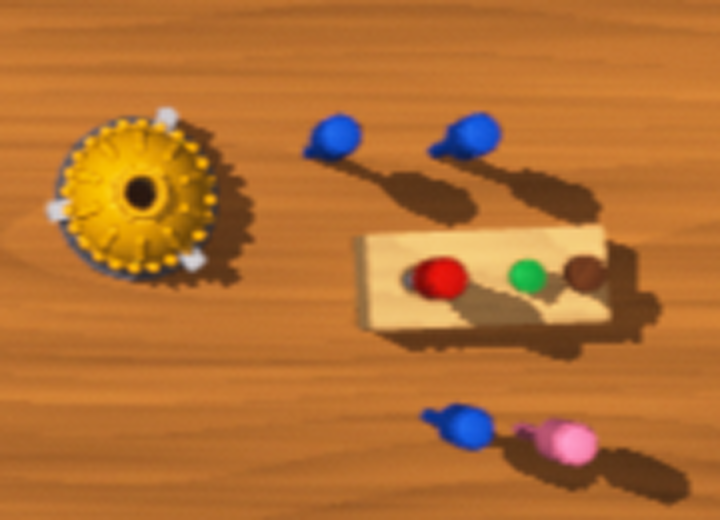

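View pics/scene0_370.png

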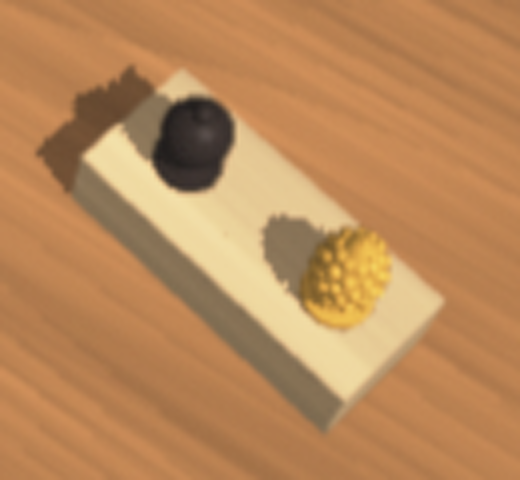

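View pics/top0_160.png

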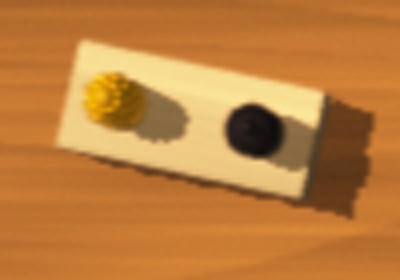

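```bash
python3 - <<'E'
from h import *
ims={n:cv2.imread(f"pics/{n}0.png") for n in("scene","top")}
def blobs(n,lo,hi,box,mn=20):
    hsv=cv2.cvtColor(ims[n],cv2.COLOR_BGR2HSV)
    m=cv2.inRange(hsv,np.array(lo),np.array(hi)); k=np.zeros_like(m); x0,y0,x1,y1=box; k[y0:y1,x0:x1]=m[y0:y1,x0:x1]
    c,l,st,ce=cv2.connectedComponentsWithStats(k)
    return [(ce[i].round(2),st[i].tolist()) for i in range(1,c) if st[i][4]>=mn]
bs=(190,60,350,260); bt=(300,220,480,350)
for nm,lo,hi in(("red",(0,190,80),(5,255,255)),("red2",(174,190,80),(180,255,255)),("blue",(105,150,60),(125,255,255)),("pink",(160,60,150),(175,180,255))):
    print(nm,"S",blobs("scene",lo,hi,bs),"T",blobs("top",lo,hi,bt))
# bore
print("bore z84 S",onz("scene",(307.7,203),84),"T",onz("top",(335.2,268),84), tri((307.7,203),(335.2,268)))
# dark hole in mount
print("hole T",blobs("top",(0,0,0),(180,255,90),(325,258,346,278),5))
# pot
g=blobs("top",(15,120,100),(35,255,255),(310,240,360,295)); print("gilt",g)
# block top corners (zoomed)
for c in((360,235),(602,225),(611,320),(370,330)): print("block",onz("top",(300+c[0]/4,220+c[1]/4),60).round(1))
for c in((80,40),(326,93),(303,200),(57,145)): print("rack",onz("top",(160+c[0]/4,220+c[1]/4),45).round(1))
print("cone T",blobs("top",(15,150,100),(35,255,255),(178,235,200,255)),"S",blobs("scene",(15,150,100),(35,255,255),(440,312,472,345)))
E
```

```text
red S [(array([252.73, 118.88]), [248, 114, 10, 11, 74])] T [(array([409.84, 289.35]), [404, 285, 13, 10, 105])]
red2 S [] T []
blue S [(array([274.56, 103.68]), [269, 92, 12, 25, 231]), (array([276.8 , 132.31]), [275, 121, 4, 24, 54]), (array([218.54, 152.3 ]), [212, 140, 14, 25, 250]), (array([250.65, 170.91]), [244, 159, 14, 25, 258]), (array([224.75, 180.02]), [222, 169, 7, 23, 63]), (array([254.86, 198.24]), [253, 188, 5, 21, 58])] T [(array([383.19, 254.14]), [377, 249, 13, 11, 100]), (array([416.86, 253.98]), [408, 249, 17, 10, 114]), (array([415.35, 326.16]), [406, 322, 17, 10, 118])]
pink S [(array([255.63,  89.27]), [250, 77, 12, 26, 244]), (array([258.03, 111.14]), [256, 107, 4, 11, 29])] T [(array([440.84, 329.92]), [429, 325, 20, 11, 132])]
bore z84 S [484.57666231 -65.16323182  84.        ] T [481.20495646 -70.66478631  84.        ] [480.81781374 -69.84902573  76.07993659]
hole T [(array([334.7 , 267.86]), [332, 265, 7, 7, 37])]
gilt [(array([334.14, 268.43]), [315, 249, 40, 40, 1131])]
block [ 456.5 -210.2   60. ]
block [ 464.2 -363.1   60. ]
block [ 404.6 -367.9   60. ]
block [ 397.  -216.2   60. ]
rack [576.9 326.5  45. ]
rack [544.2 168.   45. ]
rack [475.6 181.2  45. ]
rack [509.2 339.1  45. ]
cone T [(array([188.44, 244.95]), [181, 238, 16, 15, 192])] S [(array([456.13, 328.85]), [445, 317, 22, 25, 407])]
```

```bash
python3 - <<'E'
from h import *
print("bore top pt in scene",proj("scene",[481.2,-70.2,84]),"scene pt in top",proj("top",[484.6,-65.2,84]))
# drift: red full mask
for n,b in(("scene",(236,105,270,145)),("top",(400,278,422,300))):
    im=cv2.imread(f"pics/{n}0.png").astype(int); B,G,R=im[...,0],im[...,1],im[...,2]
    m=((R>90)&(G<0.35*R)&(B<0.35*R)).astype(np.uint8); k=np.zeros_like(m);k[b[1]:b[3],b[0]:b[2]]=m[b[1]:b[3],b[0]:b[2]]
    ys,xs=np.nonzero(k); print(n,len(xs),xs.mean(),ys.mean(),xs.min(),xs.max(),ys.min(),ys.max(), cv2.minAreaRect(np.c_[xs,ys].astype(np.float32)))
print(proj("scene",[[428.4,-244.5,z] for z in(60,117,143,169,177)]))
print(proj("top",[[428.4,-244.5,z] for z in(60,117,143,169,177)]))
def cyl(x,y,z0,z1,r):
    a=np.linspace(0,2*np.pi,24); return [(x+r*np.cos(t),y+r*np.sin(t),z) for z in(z0,z1) for t in a]
for n in("scene","top"):
    im=cv2.imread(f"pics/{n}0.png"); s=4
    big=cv2.resize(im,None,fx=s,fy=s,interpolation=cv2.INTER_CUBIC)
    for P,c in((cyl(428.4,-244.5,117,169,13),(0,255,255)),(cyl(428.4,-244.5,60,60,8),(255,255,0)),(cyl(481.2,-70.2,84,84,16),(255,0,0)),(cyl(481.2,-70.2,0,32,59),(0,255,0))):
        for p in proj(n,P): cv2.circle(big,tuple(int(v) for v in ((p+.5)*s-.5)),1,c,-1)
    b=(210,100,350,250) if n=="scene" else (300,230,440,310)
    cv2.imwrite(f"pics/ov_{n}.png",big[b[1]*s:b[3]*s,b[0]*s:b[2]*s])
E
```

```text
bore top pt in scene [[306.69636844 200.67546309]] scene pt in top [[333.0079322  266.61316128]]
scene 255 253.85882352941175 126.25098039215686 248 260 114 139 ((253.90997314453125, 126.37001037597656), (25.597265243530273, 10.465181350708008), 81.8698959350586)
top 106 409.77358490566036 289.3490566037736 403 416 285 294 ((409.5, 289.5), (9.0, 13.0), 90.0)
[[257.36767397 152.63314811]
 [254.94933897 134.69320001]
 [253.77811516 126.00470393]
 [252.5606818  116.97341117]
 [252.17636451 114.12242811]]
[[403.65441389 290.0579716 ]
 [407.62329704 289.87168704]
 [409.54525908 289.78147731]
 [411.54290672 289.68771519]
 [412.17349031 289.65811795]]
```

View pics/ov_scene.png

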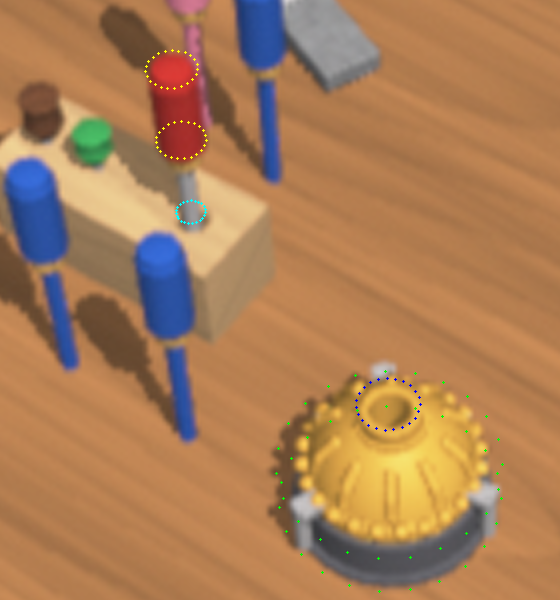

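View pics/ov_top.png

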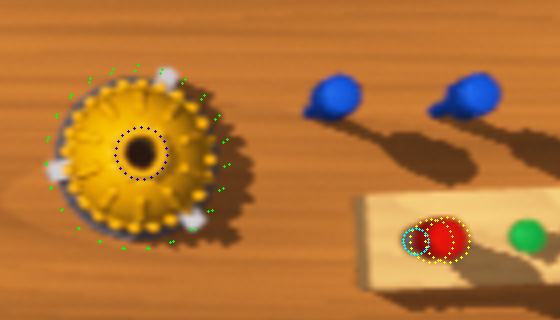

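```bash
python3 - <<'E'
from h import *
a=cv2.imread("pics/scene0.png")[185:245,275:340]; b=cv2.imread("pics/top0.png")[240:300,305:365]
o=[cv2.resize(x[:60,:60],(390,390),interpolation=cv2.INTER_CUBIC) for x in (a,b)]
cv2.imwrite("pics/zm.png",np.hstack(o))
E
```

```text
(no output)
```

View pics/zm.png

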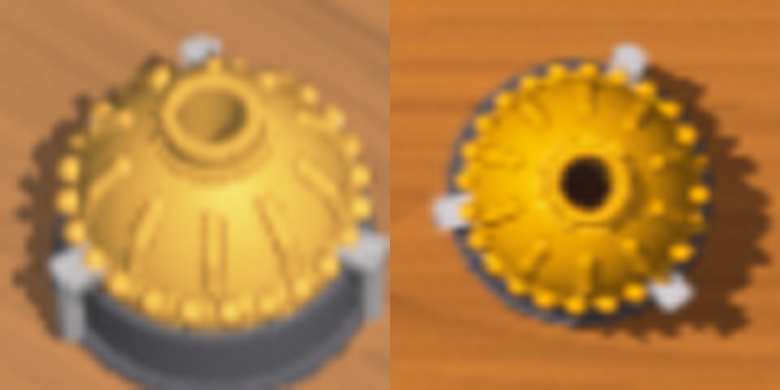

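```bash
python3 - <<'E'
from h import *
for s,t in(((250.65,170.9),(384,254)),((218.5,152.3),(418.5,253)),((274.6,103.7),(417,326.5)),((255.6,89.3),(443,330)),((253.86,126.25),(409.77,289.35))): print(tri(s,t).round(1))
print("bore",onz("scene",(307,202.4),84),onz("top",(334.6,267.7),84),tri((307,202.4),(334.6,267.7)))
print("cone",tri((456.13,328.85),(188.44,244.95)),[onz("scene",(456.13,328.85),z)[:2] for z in (70,75)],[onz("top",(188.44,244.95),z)[:2] for z in (70,75)])
c=np.array([[576.9,326.5],[544.2,168],[475.6,181.2],[509.2,339.1]]); m=c.mean(0); u=(c[0]+c[3]-c[1]-c[2]); u/=np.linalg.norm(u); print("rack",m,u,m+45*u)
print("grip drift z", [onz("scene",(253.86,126.25),z)[:2] for z in (143,)],[onz("top",(409.77,289.35),z)[:2] for z in (143,150)])
E
```

```text
[ 513.4 -185.5  125.9]
[ 516.2 -268.3  127.3]
[ 340.5 -263.5  125. ]
[ 332.3 -324.5  126.2]
[ 429.1 -244.5  142.9]
bore [484.22960715 -67.17009483  84.        ] [481.93632856 -69.17021641  84.        ] [482.01290402 -69.17470984  79.87138981]
cone [536.45494562 301.59152017  62.49586712] [array([539.39281269, 303.34254662]), array([541.86920402, 303.4853847 ])] [array([536.43128918, 298.38812811]), array([536.00281638, 297.32177895])]
rack [526.475 253.7  ] [0.20509058 0.978743  ] [535.70407626 297.74343483]
grip drift z [array([ 428.82245893, -243.93045857])] [array([ 429.42467951, -245.04162491]), array([ 429.34934869, -243.78635443])]
```

```bash
python3 -m jog '[[[0.5,-0.5,-2,0,100],[1.5,-1.5,-2,0,100],[2.5,-2.5,-1,0,100],[3,-3,0,0,80],[3,-3,0,0,70],[3,-3,0,0,70],[3,-3,0,0,70],[3,-3,0,0,70],[3,-3,0,0,70],[2,-2,0,0,70]]]'; python3 -c "
from h import *
s=state();print(s['position'],s['ee_rot'],s['finger_gap'],s['t'])"
```

```text
t: 1.1
position: [364.9, -394.7, 303.1]
ee_rot: [[0.963, 0.268, 0.0], [0.268, -0.963, 0.001], [0.0, -0.001, -1.0]]
contact_force: [-0.0, 0.0, -0.1]
finger_gap: 59.6
[ 364.9425971  -394.74600518  303.1467423 ] [[ 9.63434578e-01  2.67943675e-01  3.49362371e-06]
 [ 2.67943540e-01 -9.63434105e-01  9.92547468e-04]
 [ 2.69312693e-04 -9.55318457e-04 -9.99999507e-01]] 59.592958300461156 1.1
```

```bash
cat > d.py <<'E'
import sys
from h import *
s=state(); t=np.array([float(v) for v in sys.argv[1:4]]); R=np.array(s['ee_rot'])
print("pos",np.round(s['position'],1),"delta cm",np.round(R.T@(t-s['position'])/10,2),"F",np.round(s['contact_force'],1),"gap",round(s['finger_gap'],1),"t",s['t'],"tiltz",np.round(R[:,2],4))
E
python3 d.py 429 -244.5 230
```

```text
pos [ 364.9 -394.7  303.1] delta cm [ 10.2  -12.75   7.33] F [-0.   0.  -0.1] gap 59.6 t 1.1 tiltz [ 0.     0.001 -1.   ]
```

```bash
python3 -m jog '[[[1.5,-2,0,0,70],[2,-2.5,0.5,0,70],[2,-2.5,0.8,0,70],[2,-2.5,1.5,0,70],[1.5,-2,1.5,0,70],[1.2,-1.25,1.5,0,70],[0,0,1.5,0,70],[0,0,0,0,70],[0,0,0,0,70],[0,0,0,0,70]]]'; python3 d.py 429 -244.5 146; python3 -c "
from h import *
save('scene','s1',(180,0,380,200),3);save('top','t1',(320,200,480,340),4)"
```

```text
t: 2.1
position: [428.2, -248.3, 230.9]
ee_rot: [[0.964, 0.265, 0.001], [0.265, -0.964, -0.0], [0.0, 0.001, -1.0]]
contact_force: [-0.5, -0.3, -0.1]
finger_gap: 59.6
pos [ 428.2 -248.3  230.9] delta cm [ 0.18 -0.35  8.49] F [-0.5 -0.3 -0.1] gap 59.6 t 2.1 tiltz [ 5.e-04 -5.e-04 -1.e+00]
```

View pics/s1.png

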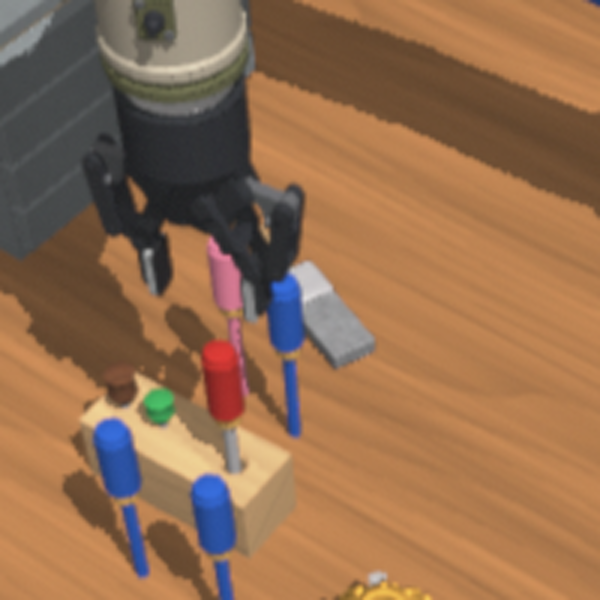

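View pics/t1.png

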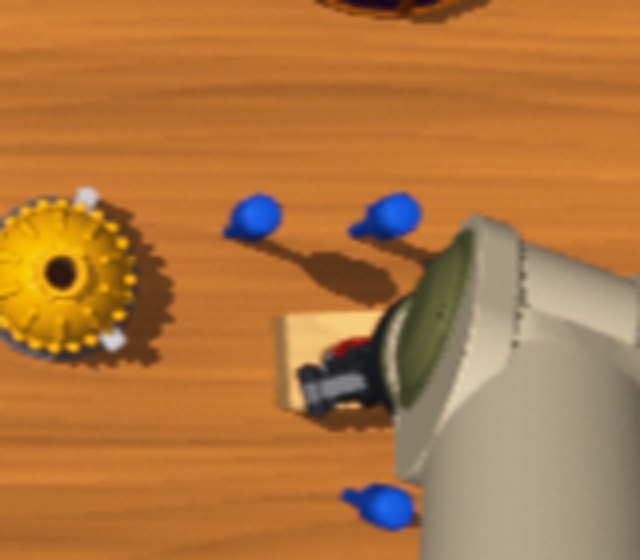

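```bash
python3 -c "
from h import *
print(proj('scene',[[428.2,-248.3,208],[428.2,-248.3,225]]))"; python3 d.py 429 -244.5 146
```

```text
[[249.21383432 101.84827536]
 [248.32207916  95.36351159]]
pos [ 428.2 -248.3  230.9] delta cm [ 0.17 -0.35  8.49] F [0.8 0.2 0.1] gap 59.6 t 2.2 tiltz [ 9.e-04 -6.e-04 -1.e+00]
```

```bash
python3 -m jog '[[[0.15,-0.35,0,0,70],[0,0,0.8,0,70],[0,0,1.2,0,70],[0,0,1.5,0,70],[0,0,1.5,0,70],[0,0,1.5,0,70],[0,0,1.2,0,70],[0,0,0.8,0,70],[0,0,0,0,70],[0,0,0,0,70]]]' 40;  python3 d.py 429 -244.5 146; python3 -c "
from h import *
save('scene','s2',(200,60,320,160),5)"
```

```text
t: 3.2
position: [428.7, -243.9, 145.3]
ee_rot: [[0.964, 0.266, -0.0], [0.266, -0.964, 0.0], [-0.0, -0.0, -1.0]]
contact_force: [0.1, -0.2, 0.5]
finger_gap: 59.8
pos [ 428.7 -243.9  145.3] delta cm [ 0.01  0.07 -0.07] F [ 0.1 -0.2  0.5] gap 59.8 t 3.2 tiltz [-2.e-04  1.e-04 -1.e+00]
```

View pics/s2.png

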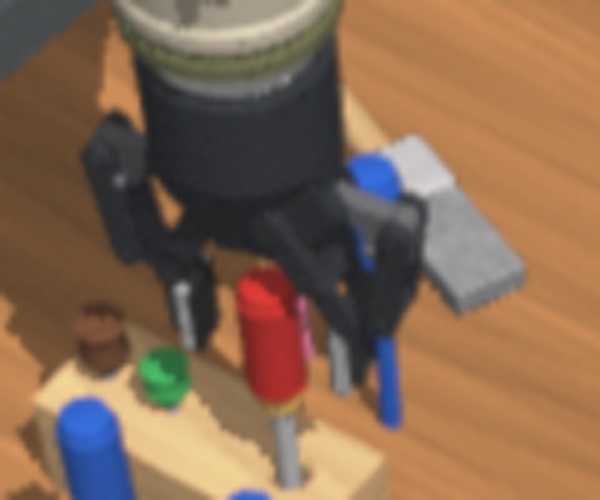

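Handle lies between the pads (fingertips near (190,345) and (340,385) in the crop). Closing.

```bash
python3 -m jog '[[[0,0,0,0,20],[0,0,0,0,20],[0,0,0,0,20],[0,0,0,0,20],[0,0,0,0,20],[0,0,0,0,20],[0,0,0,0,20],[0,0,0,0,20],[0,0,0,0,20],[0,0,0,0,20]]]' 50;  python3 d.py 429 -244.5 146; python3 -c "
from h import *
save('scene','s3',(200,60,320,160),5)"
```

```text
t: 4.25
position: [428.9, -243.9, 145.8]
ee_rot: [[0.964, 0.266, 0.001], [0.266, -0.964, -0.0], [0.001, 0.001, -1.0]]
contact_force: [0.3, 0.7, 6.7]
finger_gap: 24.8
pos [ 428.9 -243.9  145.8] delta cm [-0.01  0.06 -0.02] F [0.3 0.7 6.7] gap 24.8 t 4.25 tiltz [ 8.e-04 -3.e-04 -1.e+00]
```

View pics/s3.png

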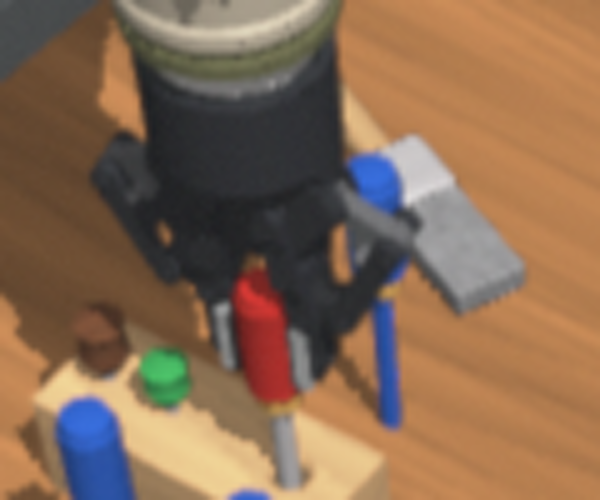

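```bash
python3 -m jog '[[[0,0,-0.5,0,20],[0,0,-1,0,20],[0,0,-1.5,0,20],[0,0,-1.5,0,20],[0,0,-1.5,0,20],[0,0,-1.5,0,20],[0,0,-1.5,0,20],[0,0,-1,0,20],[0,0,0,0,20],[0,0,0,0,20]]]' 50;  python3 d.py 482.5 -68.5 245; python3 -c "
from h import *
save('scene','s4',(190,20,340,220),3)
save('top','t4',(320,200,480,340),4)"
```

```text
t: 5.3
position: [428.5, -243.9, 245.3]
ee_rot: [[0.964, 0.266, 0.0], [0.266, -0.964, -0.0], [0.0, 0.0, -1.0]]
contact_force: [-0.2, -0.8, -1.0]
finger_gap: 25.2
pos [ 428.5 -243.9  245.3] delta cm [  9.86 -15.47   0.02] F [-0.2 -0.8 -1. ] gap 25.2 t 5.3 tiltz [ 1.e-04 -1.e-04 -1.e+00]
```

View pics/s4.png

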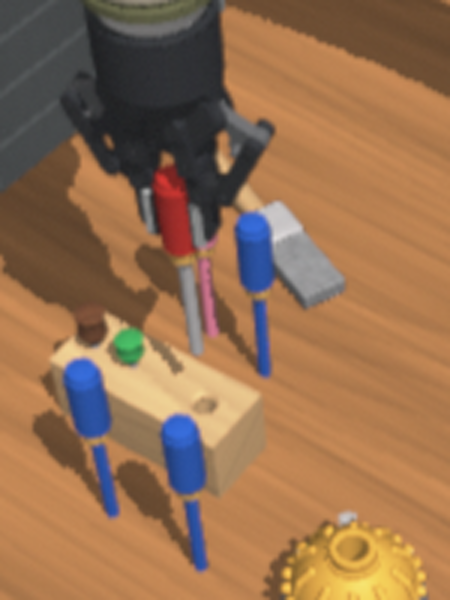

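```bash
python3 -c "
from h import *
print(proj('scene',[[428.5,-243.9,114.3]]),onz('scene',(258,154.8),60))
print(proj('top',[[428.5,-243.9,114.3]]))"
```

```text
[[255.25865545 135.73312276]] [ 432.32063598 -239.48179186   60.        ]
[[407.18004558 289.83714378]]
```

```bash
python3 -m jog '[[[0.5,-0.7,0,0,20],[1,-1.6,0,0,20],[1.2,-1.9,0,0,20],[1.3,-2,0,0,20],[1.3,-2,0,0,20],[1.3,-2,0,0,20],[1.3,-2,0,0,20],[1.1,-1.9,0,0,20],[0.9,-1.4,0,0,20],[0,0,0,0,20]]]' 50;  python3 d.py 482.5 -68.5 245; python3 -c "
from h import *
save('scene','s5',(250,100,370,250),4)
save('top','t5',(270,200,430,340),4)"
```

```text
t: 6.4
position: [483.5, -65.1, 244.8]
ee_rot: [[0.963, 0.27, -0.0], [0.27, -0.963, 0.001], [-0.0, -0.001, -1.0]]
contact_force: [-0.1, -0.5, -0.7]
finger_gap: 25.2
pos [483.5 -65.1 244.8] delta cm [-0.19  0.3  -0.02] F [-0.1 -0.5 -0.7] gap 25.2 t 6.4 tiltz [-4.0e-04  1.1e-03 -1.0e+00]
```

View pics/s5.png

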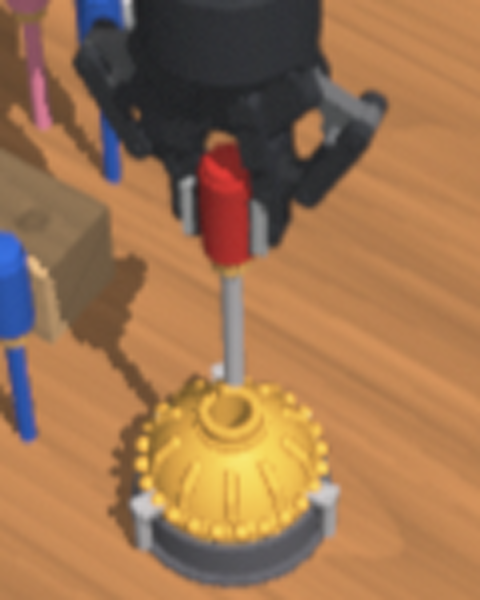

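View pics/t5.png

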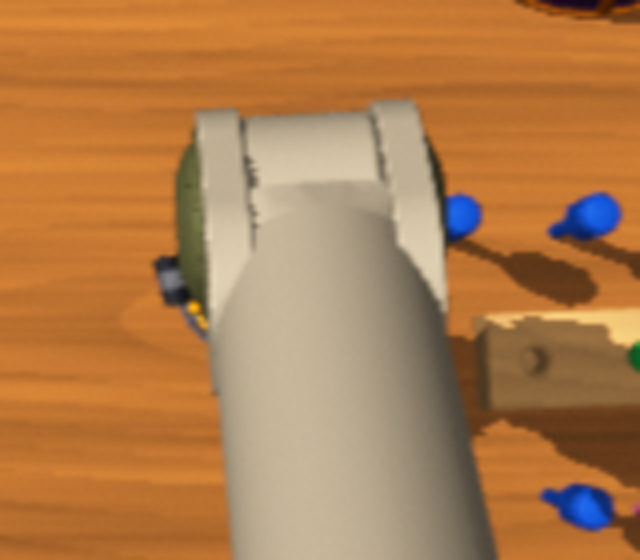

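```bash
python3 -c "
from h import *
a=camera('scene'); b=a[150:230,270:350][:,:,::-1]; cv2.imwrite('pics/z5.png',cv2.resize(b,None,fx=8,fy=8,interpolation=cv2.INTER_CUBIC))
p=np.array(state()['position']);print(p)
print('tip centre',proj('scene',[[p[0],p[1],p[2]-131]]), 'bore from top', proj('scene',[[481.9,-69.2,84]]))
print('hole axis top->', onz('top',(403.6,289.1),60))"
```

```text
[482.5861115  -68.39605295 244.91599141]
tip centre [[306.80386105 192.63349588]] bore from top [[306.88632488 201.14565896]]
hole axis top-> [ 430.80251979 -244.37956233   60.        ]
```

View pics/z5.png

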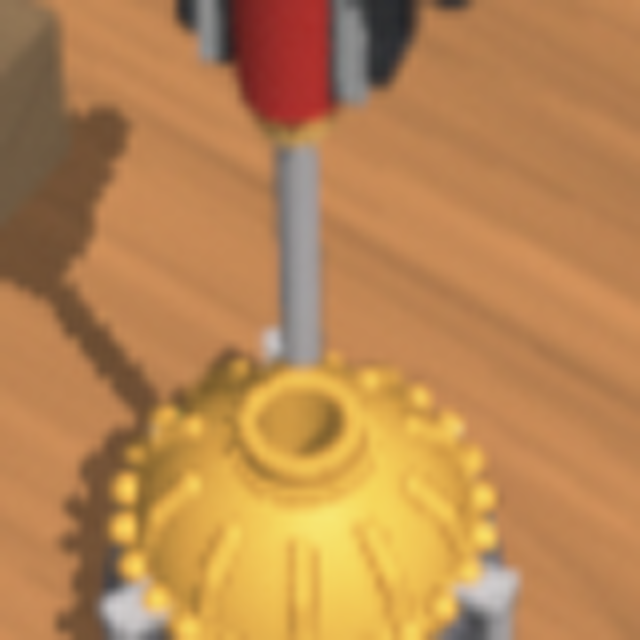

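```bash
python3 -m jog '[[[-0.07,0.04,0.3,0,20],[0,0,0.4,0,20],[0,0,0.5,0,20],[0,0,0.5,0,20],[0,0,0.5,0,20],[0,0,0.5,0,20],[0,0,0.5,0,20],[0,0,0.5,0,20],[0,0,0.3,0,20],[0,0,0,0,20]]]' 50;  python3 d.py 482 -69 157.5
```

```text
t: 7.55
position: [482.2, -68.7, 204.8]
ee_rot: [[0.964, 0.266, -0.001], [0.266, -0.964, 0.0], [-0.001, -0.0, -1.0]]
contact_force: [-0.2, -0.2, -1.1]
finger_gap: 24.8
pos [482.2 -68.7 204.8] delta cm [-0.02  0.02  4.73] F [-0.2 -0.2 -1.1] gap 24.8 t 7.55 tiltz [-7.e-04  1.e-04 -1.e+00]
```

Tip is now ~10 mm inside the mouth with no contact. Feel downwards.

```bash
python3 -m jog '[[[0,0,0.2,0,20],[0,0,0.2,0,20],[0,0,0.2,0,20],[0,0,0.2,0,20],[0,0,0.2,0,20],[0,0,0.2,0,20],[0,0,0.2,0,20],[0,0,0.2,0,20],[0,0,0,0,20],[0,0,0,0,20]]]' 50;  python3 d.py 482 -69 157.5; python3 -c "
from h import *
save('scene','s6',(270,110,350,230),5)"
```

```text
t: 8.55
position: [482.3, -68.8, 189.2]
ee_rot: [[0.964, 0.266, -0.0], [0.266, -0.964, -0.0], [-0.0, -0.0, -1.0]]
contact_force: [-0.1, -0.3, -1.2]
finger_gap: 24.8
pos [482.3 -68.8 189.2] delta cm [-0.04  0.02  3.17] F [-0.1 -0.3 -1.2] gap 24.8 t 8.55 tiltz [-2.e-04 -0.e+00 -1.e+00]
```

View pics/s6.png

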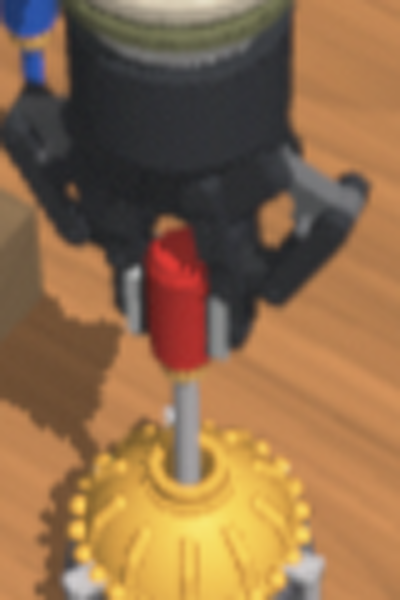

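```bash
python3 -m jog '[[[0,0,0.2,0,20],[0,0,0.2,0,20],[0,0,0.2,0,20],[0,0,0.2,0,20],[0,0,0.2,0,20],[0,0,0.2,0,20],[0,0,0.2,0,20],[0,0,0.2,0,20],[0,0,0,0,20],[0,0,0,0,20]]]' 50;  python3 d.py 482 -69 157.5
```

```text
t: 9.6
position: [482.3, -68.8, 173.2]
ee_rot: [[0.964, 0.266, -0.0], [0.266, -0.964, -0.0], [-0.0, -0.0, -1.0]]
contact_force: [0.9, 1.0, -1.3]
finger_gap: 24.6
pos [482.3 -68.8 173.2] delta cm [-0.04  0.01  1.57] F [ 0.9  1.  -1.3] gap 24.6 t 9.6 tiltz [-1.e-04 -0.e+00 -1.e+00]
```

```bash
python3 -m jog '[[[0,0,0.2,0,20],[0,0,0.2,0,20],[0,0,0.2,0,20],[0,0,0.2,0,20],[0,0,0.2,0,20],[0,0,0.2,0,20],[0,0,0.2,0,20],[0,0,0.2,0,20],[0,0,0,0,20],[0,0,0,0,20]]]' 50;  python3 d.py 482 -69 157.5
```

```text
t: 10.6
position: [482.3, -68.7, 157.2]
ee_rot: [[0.964, 0.266, -0.0], [0.266, -0.964, 0.0], [-0.0, -0.0, -1.0]]
contact_force: [0.0, -0.4, -1.6]
finger_gap: 24.6
pos [482.3 -68.7 157.2] delta cm [-0.03  0.02 -0.03] F [ 0.  -0.4 -1.6] gap 24.6 t 10.6 tiltz [-2.e-04  0.e+00 -1.e+00]
```

```bash
python3 -c "
from h import *
save('scene','s7',(270,110,350,230),5)
p=np.array(state()['position'])
for z in(92,102,162): print(z,proj('scene',[[p[0],p[1],p[2]-131+z]])-[270,110])
"
```

```text
92 [[36.71244723 81.13614683]]
102 [[36.64312185 78.03546038]]
162 [[36.20303509 58.35188872]]
```

View pics/s7.png

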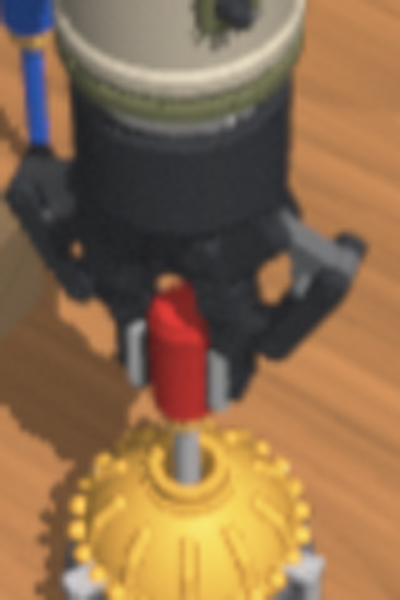

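```bash
python3 -m jog '[[[0,0,-0.5,0,20],[0,0,-1,0,20],[0,0,-1.5,0,20],[0,0,-1.5,0,20],[0,0,-1.5,0,20],[0,0,-1.5,0,20],[0,0,-1.2,0,20],[-0.3,0.5,0,0,20],[-0.6,0.9,0,0,20],[-1,1.5,0,0,20]]]' 50;  python3 d.py 428.7 -243.9 245
```

```text
t: 11.65
position: [471.3, -102.1, 243.9]
ee_rot: [[0.964, 0.267, -0.001], [0.267, -0.964, 0.0], [-0.0, -0.0, -1.0]]
contact_force: [-0.1, -0.1, -0.7]
finger_gap: 24.5
pos [ 471.3 -102.1  243.9] delta cm [-7.89 12.53 -0.11] F [-0.1 -0.1 -0.7] gap 24.5 t 11.65 tiltz [-5.e-04  2.e-04 -1.e+00]
```

```bash
python3 -m jog '[[[-1.2,1.9,0,0,20],[-1.3,2,0,0,20],[-1.3,2,0,0,20],[-1.3,2,0,0,20],[-1.2,2,0,0,20],[-0.9,1.4,0,0,20],[-0.5,0.9,0,0,20],[-0.2,0.4,0,0,20],[0,0,0,0,20],[0,0,0,0,20]]]' 50;  python3 d.py 428.7 -243.9 145.8; python3 -c "
from h import *
save('scene','s8',(220,110,300,190),8)"
```

```text
t: 12.65
position: [429.2, -243.5, 244.1]
ee_rot: [[0.964, 0.266, -0.0], [0.266, -0.964, 0.0], [-0.0, -0.001, -1.0]]
contact_force: [0.2, 0.0, 0.1]
finger_gap: 24.8
pos [ 429.2 -243.5  244.1] delta cm [-0.06  0.03  9.83] F [0.2 0.  0.1] gap 24.8 t 12.65 tiltz [-2.e-04  5.e-04 -1.e+00]
```

View pics/s8.png

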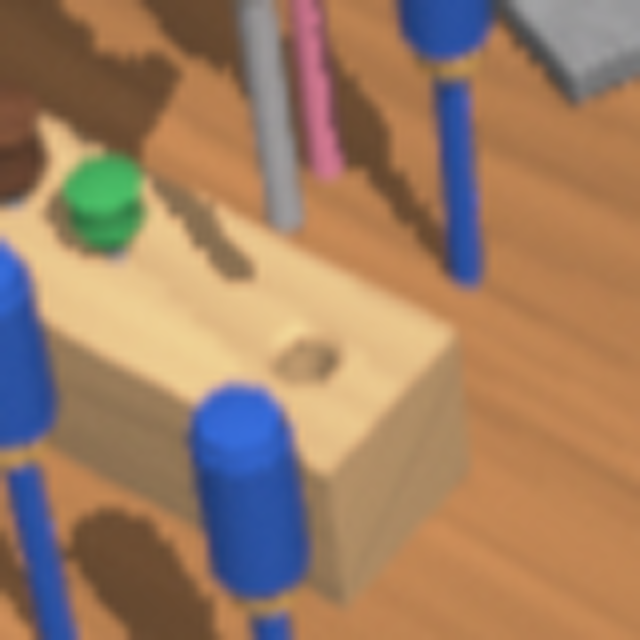

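```bash
python3 -m jog '[[[0,0.02,0.5,0,20],[0,0,1,0,20],[0,0,1,0,20],[0,0,1,0,20],[0,0,0.8,0,20],[0,0,0.4,0,20],[0,0,0.4,0,20],[0,0,0.4,0,20],[0,0,0.4,0,20],[0,0,0,0,20]]]' 50;  python3 d.py 428.7 -243.9 145.8; python3 -c "
from h import *
save('scene','s9',(220,110,300,190),6)"
```

```text
t: 13.7
position: [429.0, -244.3, 184.9]
ee_rot: [[0.964, 0.266, -0.0], [0.266, -0.964, 0.0], [-0.0, -0.0, -1.0]]
contact_force: [1.0, -0.2, -1.0]
finger_gap: 24.9
pos [ 429.  -244.3  184.9] delta cm [-0.01 -0.05  3.91] F [ 1.  -0.2 -1. ] gap 24.9 t 13.7 tiltz [-5.e-04  2.e-04 -1.e+00]
```

View pics/s9.png

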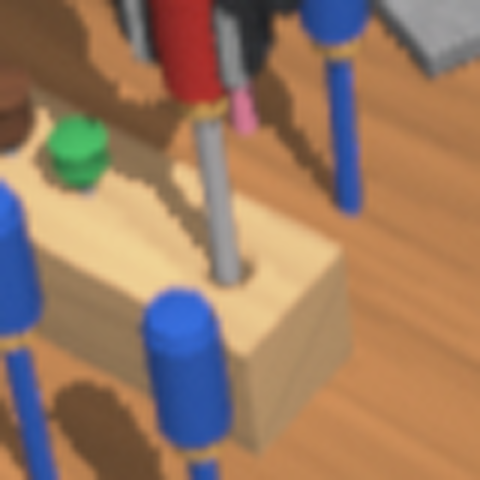

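```bash
python3 -m jog '[[[0,0,0.4,0,20],[0,0,0.5,0,20],[0,0,0.5,0,20],[0,0,0.5,0,20],[0,0,0.5,0,20],[0,0,0.5,0,20],[0,0,0.4,0,20],[0,0,0.3,0,20],[0,0,0.2,0,20],[0,0,0,0,20]]]' 50;  python3 d.py 428.7 -243.9 145.8
```

```text
t: 14.75
position: [429.1, -244.4, 147.0]
ee_rot: [[0.964, 0.266, -0.0], [0.266, -0.964, 0.0], [-0.0, -0.0, -1.0]]
contact_force: [-1.1, 0.2, -1.0]
finger_gap: 24.8
pos [ 429.1 -244.4  147. ] delta cm [-0.02 -0.06  0.12] F [-1.1  0.2 -1. ] gap 24.8 t 14.75 tiltz [-3.e-04  1.e-04 -1.e+00]
```

Still hanging about 1 mm above the bottom; release to 70 % and retreat.

```bash
python3 -m jog '[[[0,0,0.08,0,20],[0,0,0,0,22],[0,0,0,0,30],[0,0,0,0,40],[0,0,0,0,55],[0,0,0,0,70],[0,0,0,0,70],[0,0,0,0,70],[0,0,0,0,70],[0,0,0,0,70]]]';  python3 d.py 428.7 -243.9 250; python3 -m jog '[[[0,0,-0.5,0,70],[0,0,-1,0,70],[0,0,-1.5,0,70],[0,0,-1.5,0,70],[0,0,-1.5,0,70],[0,0,-1.5,0,70],[0,0,-1.5,0,70],[0,0,-1.5,0,70],[0,0,-0.5,0,70],[0,0,0,0,70]]]';  python3 d.py 537 299 250;python3 -c "
from h import *
save('scene','s10',(190,20,340,220),3)"
```

```text
t: 15.75
position: [429.1, -244.4, 146.4]
ee_rot: [[0.964, 0.266, -0.0], [0.266, -0.964, 0.0], [-0.0, -0.0, -1.0]]
contact_force: [-0.3, 0.2, 0.6]
finger_gap: 59.9
pos [ 429.1 -244.4  146.4] delta cm [ -0.02  -0.06 -10.36] F [-0.3  0.2  0.6] gap 59.9 t 15.75 tiltz [-1.e-04  0.e+00 -1.e+00]
t: 16.75
position: [429.4, -244.6, 257.5]
ee_rot: [[0.964, 0.266, 0.002], [0.266, -0.964, -0.001], [0.001, 0.001, -1.0]]
contact_force: [0.0, -0.5, -0.9]
finger_gap: 59.9
pos [ 429.4 -244.6  257.5] delta cm [ 24.81 -49.55   0.72] F [ 0.  -0.5 -0.9] gap 59.9 t 16.75 tiltz [ 1.8e-03 -9.0e-04 -1.0e+00]
```

View pics/s10.png

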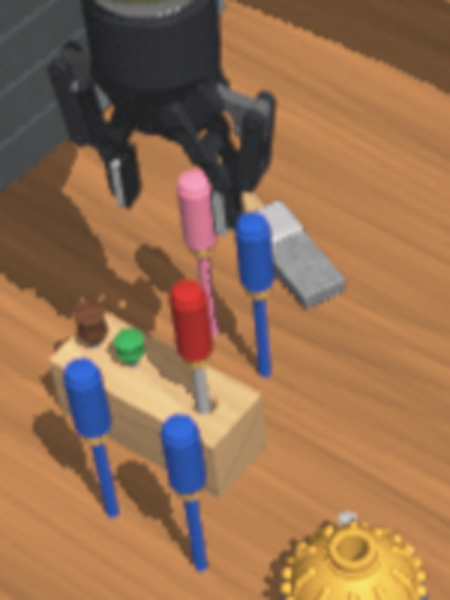

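```bash
python3 -m jog '[[[0.5,-1,0,0,70],[1,-2,0,0,70],[1.5,-3,0,0,70],[1.8,-3.6,0,0,70],[1.8,-3.6,0,0,70],[1.8,-3.6,0,0,70],[1.8,-3.6,0,0,70],[1.8,-3.6,0,0,70],[1.8,-3.6,0,0,70],[1.8,-3.6,0,0,70]]]';  python3 d.py 537 299 250
```

```text
t: 17.8
position: [496.0, 100.2, 255.7]
ee_rot: [[0.964, 0.266, -0.001], [0.266, -0.964, -0.0], [-0.001, -0.0, -1.0]]
contact_force: [0.7, -0.3, 0.6]
finger_gap: 59.8
pos [496.  100.2 255.7] delta cm [  9.25 -18.07   0.56] F [ 0.7 -0.3  0.6] gap 59.8 t 17.8 tiltz [-1.5e-03 -2.0e-04 -1.0e+00]
```

```bash
python3 -m jog '[[[1.8,-3.5,0,0,70],[1.8,-3.5,0,0,70],[1.8,-3.3,0.5,0,70],[1.4,-3,0.5,0,70],[1.2,-2.4,1,0,70],[0.8,-1.5,1,0,70],[0.45,-0.87,1,0,70],[0,0,1,0,70],[0,0,1,0,70],[0,0,0,0,70]]]';  python3 d.py 537 299 192;python3 -c "
from h import *
save('scene','s11',(370,200,520,380),4)
save('top','t11',(140,200,280,300),5)
print(state()['qpos'])"
```

```text
t: 18.8
position: [537.2, 294.5, 194.8]
ee_rot: [[0.965, 0.264, -0.002], [0.264, -0.965, -0.002], [-0.003, 0.002, -1.0]]
contact_force: [-0.0, -0.5, -0.1]
finger_gap: 59.9
pos [537.2 294.5 194.8] delta cm [ 0.1  -0.44  0.28] F [-0.  -0.5 -0.1] gap 59.9 t 18.8 tiltz [-0.0023 -0.0022 -1.    ]
[ -26.76104475   30.84347344  -10.73823461  109.24055409    8.4526767
   40.71190236 -117.12197227]
```

View pics/s11.png

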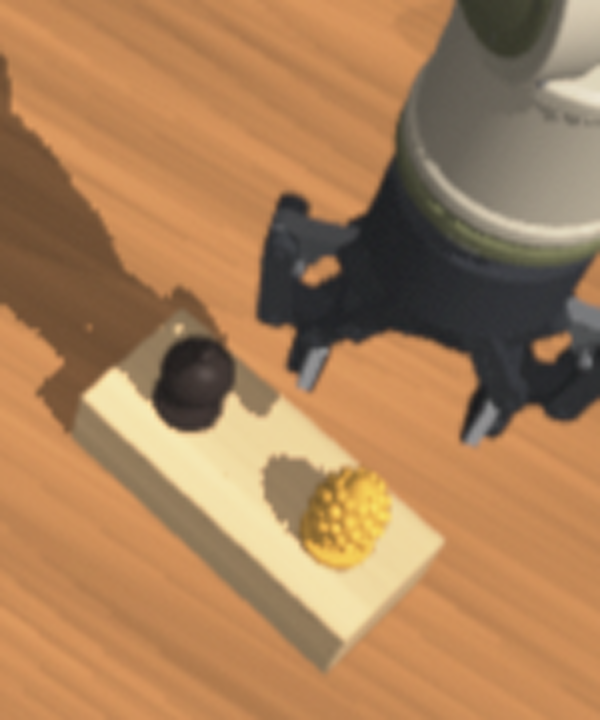

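View pics/t11.png

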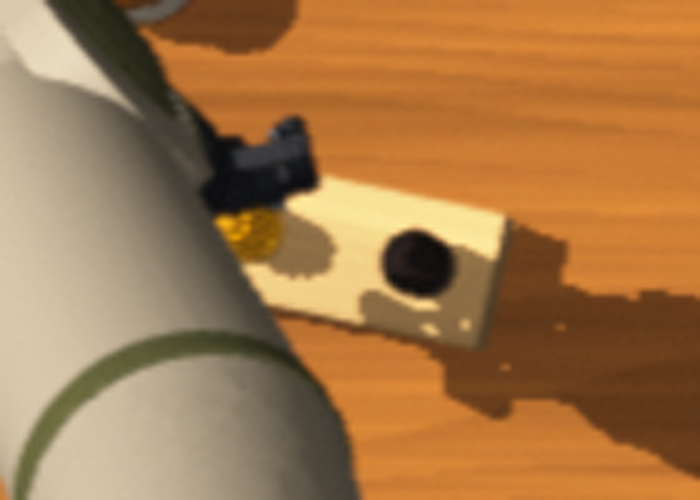

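```bash
python3 -c "
from h import *
for z in(68,73):print(onz('scene',(455.8,327.7),z))
print(proj('scene',[[536.5,298.5,z] for z in (45,66,73,80,105)])*4-np.array([370,200])*4+1.5, proj('top',[[536.5,298.5,z] for z in (45,73,105)])*5-np.array([140,200])*5+2)
"; python3 d.py 536.5 298.5 192
```

```text
[536.82141863 301.75792013  68.        ]
[539.30639967 301.90905805  73.        ]
[[327.7968764  527.64013046]
 [337.60747053 509.45228927]
 [340.95672987 503.24310398]
 [344.34672174 496.95840471]
 [356.79786126 473.87526163]] [[254.27437363 230.87896693]
 [242.72238587 226.08983437]
 [228.95171152 220.38089612]]
pos [537.9 295.3 196.4] delta cm [-0.05 -0.34  0.44] F [-0.1  0.3  0.4] gap 59.6 t 18.9 tiltz [-4.e-04 -7.e-04 -1.e+00]
```

```bash
python3 -m jog '[[[0.05,-0.42,0.5,0,70],[0,0,1,0,70],[0,0,1.5,0,70],[0,0,1.5,0,70],[0,0,1.5,0,70],[0,0,1.5,0,70],[0,0,1,0,70],[0,0,0.7,0,70],[0,0,0,0,70],[0,0,0,0,70]]]';  python3 d.py 537 299.5 76;python3 -c "
from h import *
save('scene','s12',(400,250,500,360),6)
save('top','t12',(150,210,250,280),7)"
```

```text
t: 19.9
position: [537.3, 300.9, 104.6]
ee_rot: [[0.964, 0.266, 0.0], [0.266, -0.964, 0.0], [0.0, -0.0, -1.0]]
contact_force: [0.8, 0.9, 0.1]
finger_gap: 60.1
pos [537.3 300.9 104.6] delta cm [-0.07  0.13  2.86] F [0.8 0.9 0.1] gap 60.1 t 19.9 tiltz [ 1.e-04  1.e-04 -1.e+00]
```

View pics/s12.png

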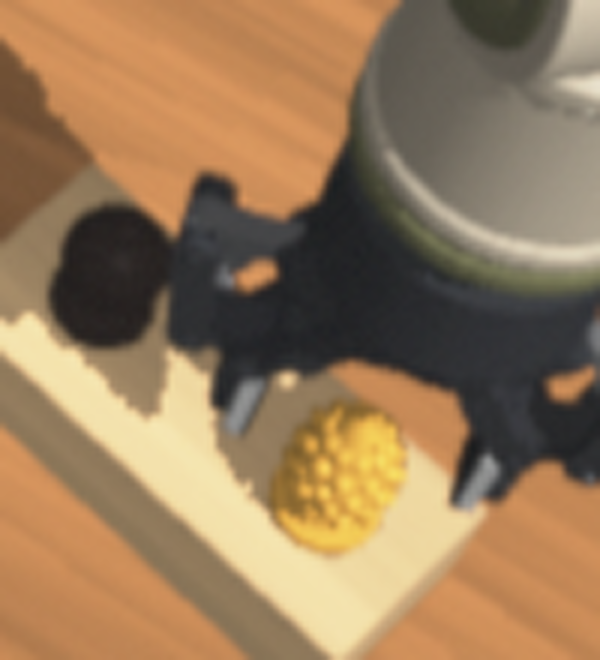

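View pics/t12.png

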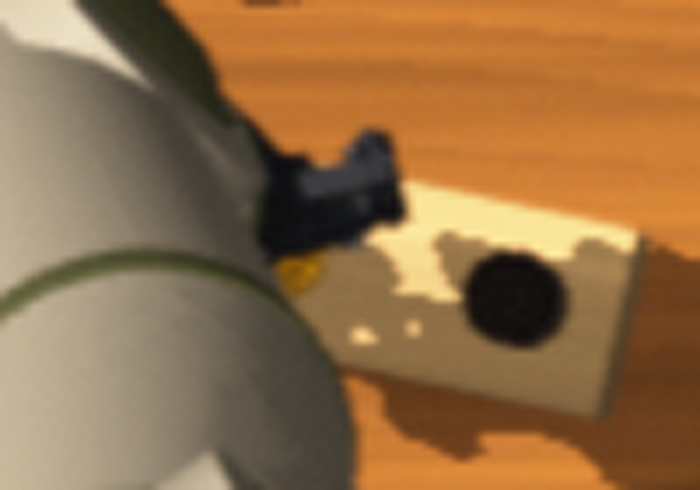

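```bash
python3 -m jog '[[[-0.03,0.06,0.3,0,70],[0,0,0.4,0,70],[0,0,0.5,0,70],[0,0,0.5,0,70],[0,0,0.5,0,70],[0,0,0.4,0,70],[0,0,0.2,0,70],[0,0,0,0,70],[0,0,0,0,70],[0,0,0,0,70]]]';  python3 d.py 537 299.5 76;python3 -c "
from h import *
save('scene','s13',(400,250,500,360),6)
p=np.array(state()['position']); R=np.array(state()['ee_rot'])
for o in (-17,0,17): print(((proj('scene',[p+R@[0,o,3]])-[400,250]+.5)*6-.5))
"
```

```text
t: 21.0
position: [537.2, 300.2, 76.6]
ee_rot: [[0.964, 0.266, 0.0], [0.266, -0.964, 0.0], [0.0, -0.0, -1.0]]
contact_force: [0.8, -0.1, 0.0]
finger_gap: 59.6
pos [537.2 300.2  76.6] delta cm [-0.03  0.06  0.06] F [ 0.8 -0.1  0. ] gap 59.6 t 21.0 tiltz [ 2.e-04  1.e-04 -1.e+00]
[[392.96054487 478.36614748]]
[[336.07923135 459.00772657]]
[[279.56956089 439.77578696]]
```

View pics/s13.png

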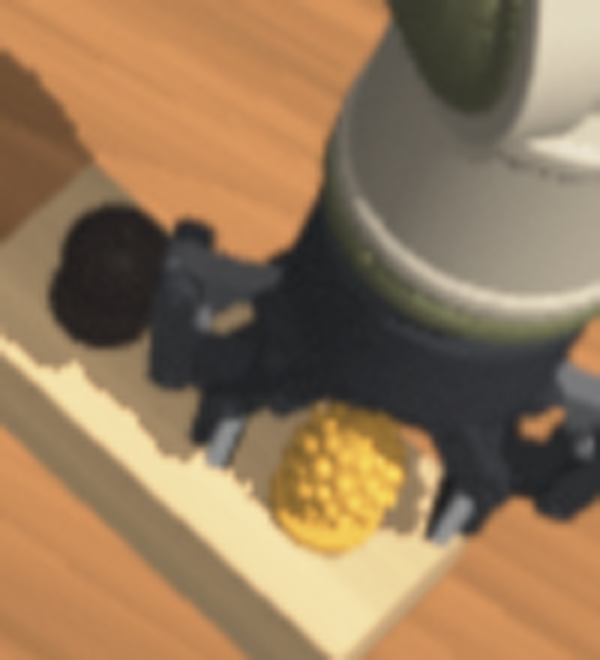

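```bash
python3 -m jog '[[[0,0,0,0,55],[0,0,0,0,50],[0,0,0,0,45],[0,0,0,0,40],[0,0,0,0,30],[0,0,0,0,30],[0,0,0,0,30],[0,0,0,0,30],[0,0,0,0,30],[0,0,0,0,30]]]' 40;  python3 d.py 537 299.5 76;python3 -c "
from h import *
save('scene','s14',(400,250,500,360),6)
"
```

```text
t: 22.05
position: [537.1, 300.2, 76.7]
ee_rot: [[0.964, 0.266, 0.0], [0.266, -0.964, 0.0], [0.0, -0.0, -1.0]]
contact_force: [-0.8, -0.4, 5.3]
finger_gap: 29.8
pos [537.1 300.2  76.7] delta cm [-0.03  0.06  0.07] F [-0.8 -0.4  5.3] gap 29.8 t 22.05 tiltz [ 2.e-04  1.e-04 -1.e+00]
```

View pics/s14.png

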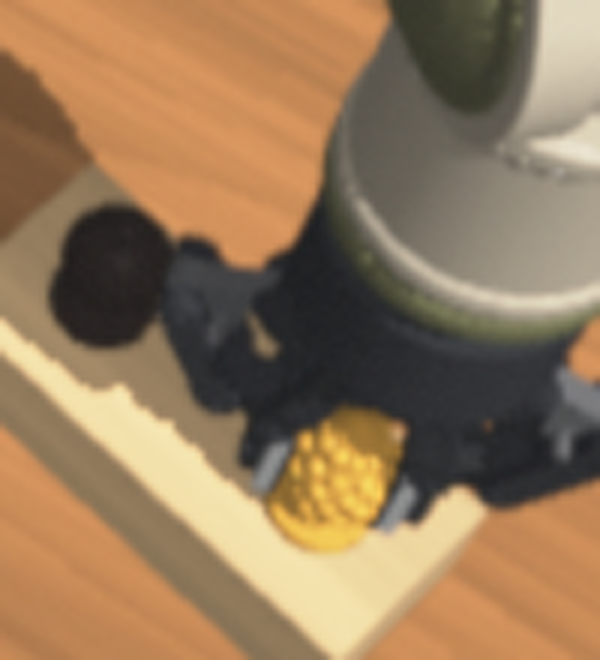

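```bash
python3 -m jog '[[[0,0,0,0,20],[0,0,-0.4,0,20],[0,0,-0.8,0,20],[0,0,-1.3,0,20],[0,0,-1.5,0,20],[0,0,-1.5,0,20],[0,0,-1.5,0,20],[0,0,-1.5,0,20],[0,0,-1,0,20],[0,0,-0.5,0,20]]]' 50;  python3 d.py 482.2 -68.8 176;python3 -c "
from h import *
save('scene','s15',(380,210,510,360),5)
"
```

```text
t: 23.1
position: [537.4, 300.3, 178.1]
ee_rot: [[0.964, 0.265, 0.002], [0.265, -0.964, 0.001], [0.002, -0.001, -1.0]]
contact_force: [0.3, 1.2, -2.6]
finger_gap: 29.4
pos [537.4 300.3 178.1] delta cm [-15.12  34.12   0.17] F [ 0.3  1.2 -2.6] gap 29.4 t 23.1 tiltz [ 0.0016  0.001  -1.    ]
```

View pics/s15.png

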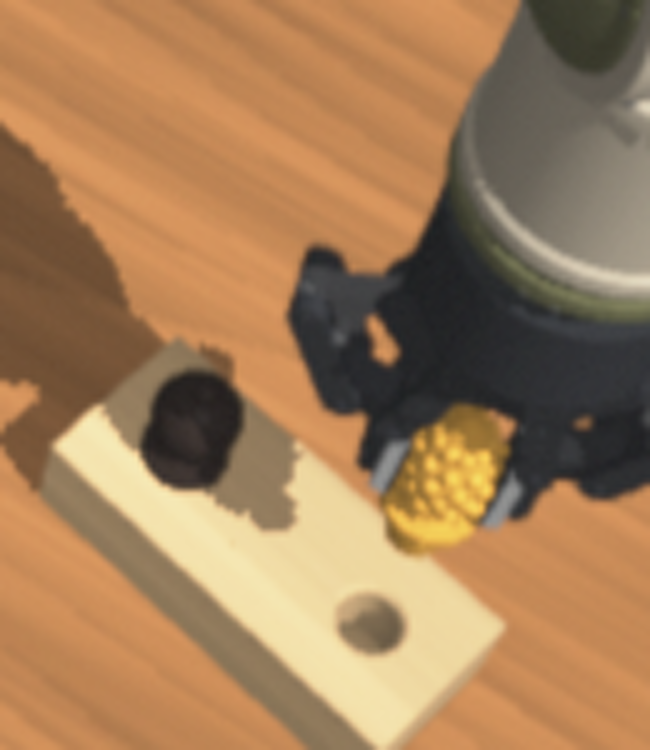

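```bash
python3 -m jog '[[[-0.4,0.8,-0.8,0,20],[-0.8,1.7,-0.7,0,20],[-1.3,3,0,0,20],[-1.7,3.8,0,0,20],[-1.7,3.8,0,0,20],[-1.7,3.8,0,0,20],[-1.7,3.8,0,0,20],[-1.7,3.8,0,0,20],[-1.5,3.4,0,0,20],[-1.2,2.8,0,0,20]]]' 50;  python3 d.py 482.2 -68.8 176; python3 -m jog '[[[-0.8,2,0,0,20],[-0.4,1,0,0,20],[-0.2,0.4,0,0,20],[0,0,0.3,0,20],[0,0,0.5,0,20],[0,0,0.5,0,20],[0,0,0.2,0,20],[0,0,0,0,20],[0,0,0,0,20],[0,0,0,0,20]]]' 50;python3 d.py 482.2 -68.8 176;
```

```text
t: 24.15
position: [484.5, -35.9, 191.6]
ee_rot: [[0.965, 0.263, -0.001], [0.263, -0.965, -0.001], [-0.001, 0.001, -1.0]]
contact_force: [0.5, 0.6, -2.5]
finger_gap: 29.2
pos [484.5 -35.9 191.6] delta cm [-1.09  3.11  1.56] F [ 0.5  0.6 -2.5] gap 29.2 t 24.15 tiltz [-0.0012 -0.0011 -1.    ]
t: 25.15
position: [482.2, -68.6, 176.5]
ee_rot: [[0.964, 0.266, 0.0], [0.266, -0.964, -0.0], [0.0, 0.0, -1.0]]
contact_force: [0.8, -0.3, -1.5]
finger_gap: 29.1
pos [482.2 -68.6 176.5] delta cm [-0.    0.02  0.05] F [ 0.8 -0.3 -1.5] gap 29.1 t 25.15 tiltz [ 1.e-04 -0.e+00 -1.e+00]
```

```bash
python3 -c "
from h import *
save('scene','s16',(265,130,345,230),8*0.75)
save('top','t16',(270,210,400,320),5)
p=np.array(state()['position'])
for z in (176-31.6,176-31.6-24,176-31.6-30): print(z,(proj('scene',[[p[0],p[1],z]])-[265,130]+.5)*6-.5)
"
```

```text
144.4 [[252.11533989 319.7045224 ]]
120.4 [[253.11989364 365.01375005]]
114.4 [[253.36514733 376.07563205]]
```

View pics/s16.png

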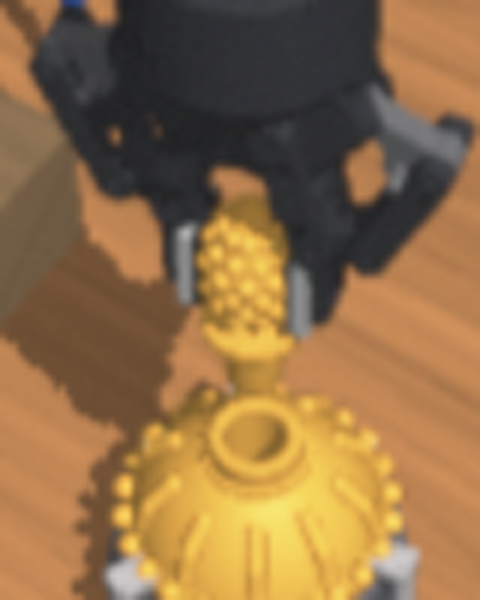

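View pics/t16.png

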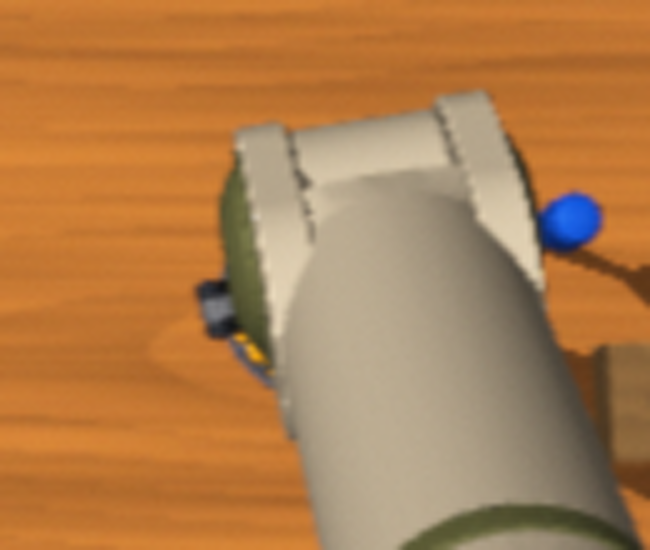

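```bash
python3 -c "
from h import *
save('scene','s17',(285,160,330,215),12)
p=np.array(state()['position']);print(p)
a=np.linspace(0,2*np.pi,8,endpoint=False)
for z,r in ((176-31.6,17),(176-31.6+28,16),(176-31.6-24,9.5)):
  q=(proj('scene',[[p[0]+r*np.cos(t),p[1]+r*np.sin(t),z] for t in a])-[285,160]+.5)*12-.5; print(z,q.min(0),q.max(0))
"
```

```text
[482.13286572 -68.77177022 176.60991865]
144.4 [158.48232825 196.21411914] [370.08946316 364.55258872]
172.4 [159.98130239  89.96383735] [363.7092987 250.2406255]
120.4 [208.38652095 323.94401212] [324.40745386 417.07636503]
```

View pics/s17.png

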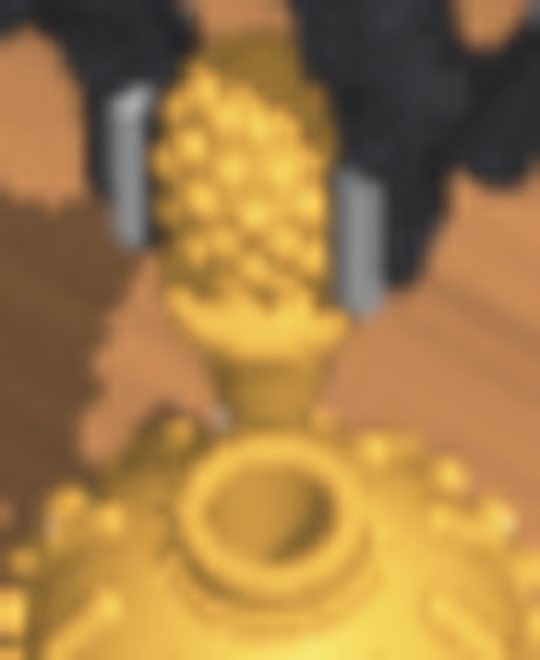

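```bash
python3 -m jog '[[[0,0,0.3,0,20],[0,0,0.4,0,20],[0,0,0.4,0,20],[0,0,0.4,0,20],[0,0,0.4,0,20],[0,0,0.4,0,20],[0,0,0.3,0,20],[0,0,0.2,0,20],[0,0,0,0,20],[0,0,0,0,20]]]' 50;python3 d.py 482.2 -68.8 176; python3 -c "
from h import *
save('scene','s18',(285,160,330,215),12)"
```

```text
t: 26.3
position: [482.1, -68.7, 148.5]
ee_rot: [[0.964, 0.266, -0.0], [0.266, -0.964, -0.0], [-0.0, -0.0, -1.0]]
contact_force: [0.4, -0.2, -1.8]
finger_gap: 29.4
pos [482.1 -68.7 148.5] delta cm [ 0.01  0.01 -2.75] F [ 0.4 -0.2 -1.8] gap 29.4 t 26.3 tiltz [-0. -0. -1.]
```

View pics/s18.png

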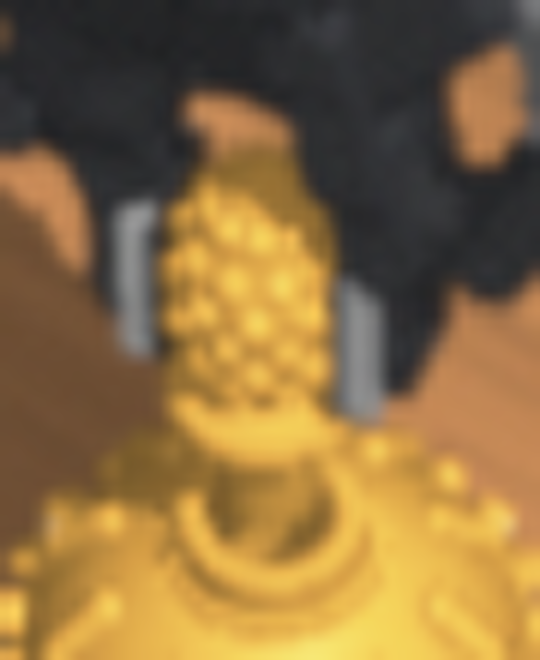

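```bash
python3 -m jog '[[[0,0,0.1,0,20],[0,0,0.15,0,20],[0,0,0.15,0,20],[0,0,0.15,0,20],[0,0,0.15,0,20],[0,0,0.15,0,20],[0,0,0.15,0,20],[0,0,0,0,20],[0,0,0,0,20],[0,0,0,0,20]]]' 50;python3 d.py 482.2 -68.8 116; python3 -c "
from h import *
print(state()['wrist_torque'])
save('scene','s19',(285,160,330,215),12)"
```

```text
t: 27.35
position: [482.1, -68.7, 138.5]
ee_rot: [[0.964, 0.266, 0.0], [0.266, -0.964, -0.0], [0.0, 0.0, -1.0]]
contact_force: [-0.6, 0.1, -1.2]
finger_gap: 29.1
pos [482.1 -68.7 138.5] delta cm [0.01 0.01 2.25] F [-0.6  0.1 -1.2] gap 29.1 t 27.35 tiltz [ 1.e-04 -0.e+00 -1.e+00]
[0.03485644 0.03499216 0.05206584]
```

View pics/s19.png

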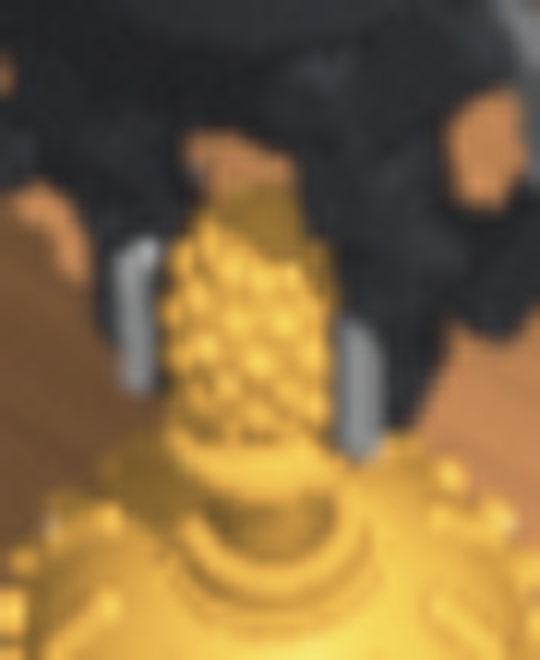

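```bash
python3 -m jog '[[[0,0,0.1,0,20],[0,0,0.15,0,20],[0,0,0.15,0,20],[0,0,0.15,0,20],[0,0,0.15,0,20],[0,0,0.15,0,20],[0,0,0.15,0,20],[0,0,0,0,20],[0,0,0,0,20],[0,0,0,0,20]]]' 50;python3 d.py 482.2 -68.8 116; python3 -c "
from h import *
print(state()['wrist_torque'])"
```

```text
t: 28.4
position: [482.1, -68.7, 128.5]
ee_rot: [[0.964, 0.266, 0.0], [0.266, -0.964, 0.0], [0.0, -0.0, -1.0]]
contact_force: [0.7, 0.6, -2.4]
finger_gap: 29.1
pos [482.1 -68.7 128.5] delta cm [0.01 0.01 1.25] F [ 0.7  0.6 -2.4] gap 29.1 t 28.4 tiltz [ 0.  0. -1.]
[ 0.00977929 -0.0171822   0.01821961]
```

Sliding free. 9 mm more, then feel for the collar.

```bash
python3 -m jog '[[[0,0,0.1,0,20],[0,0,0.15,0,20],[0,0,0.15,0,20],[0,0,0.15,0,20],[0,0,0.15,0,20],[0,0,0.1,0,20],[0,0,0.1,0,20],[0,0,0.1,0,20],[0,0,0,0,20],[0,0,0,0,20]]]' 50;python3 d.py 482.2 -68.8 116; python3 -c "
from h import *
print(state()['wrist_torque'])
save('scene','s20',(285,160,330,215),12)"
```

```text
t: 29.4
position: [482.0, -68.7, 118.4]
ee_rot: [[0.964, 0.266, -0.0], [0.266, -0.964, -0.0], [-0.0, -0.0, -1.0]]
contact_force: [0.0, -0.0, -2.4]
finger_gap: 29.2
pos [482.  -68.7 118.4] delta cm [0.02 0.01 0.24] F [ 0.  -0.  -2.4] gap 29.2 t 29.4 tiltz [-1.e-04 -0.e+00 -1.e+00]
[ 0.07085145 -0.03373566  0.01326195]
```

View pics/s20.png

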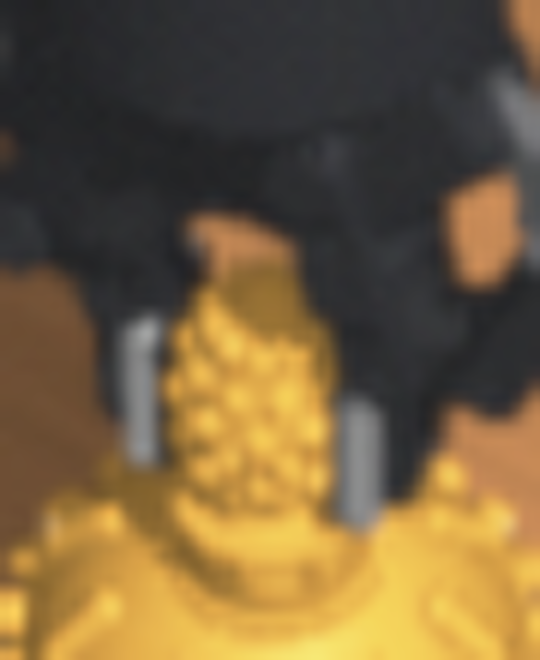

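```bash
python3 -m jog '[[[0,0,0.04,0,20],[0,0,0.04,0,20],[0,0,0.04,0,20],[0,0,0.04,0,20],[0,0,0.04,0,20],[0,0,0.04,0,20],[0,0,0,0,20],[0,0,0,0,20],[0,0,0,0,20],[0,0,0,0,20]]]' 50;python3 d.py 482.2 -68.8 115.7
```

```text
t: 30.45
position: [482.0, -68.7, 116.1]
ee_rot: [[0.964, 0.266, -0.0], [0.266, -0.964, -0.0], [-0.0, 0.0, -1.0]]
contact_force: [0.1, 0.3, -2.3]
finger_gap: 29.7
pos [482.  -68.7 116.1] delta cm [0.01 0.01 0.04] F [ 0.1  0.3 -2.3] gap 29.7 t 30.45 tiltz [-1.e-04 -0.e+00 -1.e+00]
```

```bash
python3 -m jog '[[[0,0,0.03,0,20],[0,0,0.03,0,20],[0,0,0.03,0,20],[0,0,0.03,0,20],[0,0,0,0,20],[0,0,0,0,20],[0,0,0,0,20],[0,0,0,0,20],[0,0,0,0,20],[0,0,0,0,20]]]' 50;python3 d.py 482.2 -68.8 115.7
```

```text
t: 31.45
position: [482.1, -68.8, 115.6]
ee_rot: [[0.964, 0.266, 0.001], [0.266, -0.964, -0.0], [0.001, 0.0, -1.0]]
contact_force: [-3.2, 0.3, 11.7]
finger_gap: 29.2
pos [482.1 -68.8 115.6] delta cm [ 0.01  0.01 -0.01] F [-3.2  0.3 11.7] gap 29.2 t 31.45 tiltz [ 6.e-04 -3.e-04 -1.e+00]
```

```bash
python3 -m jog '[[[0,0,-0.06,0,20],[0,0,0,0,20],[0,0,0,0,34],[0,0,0,0,36],[0,0,0,0,38],[0,0,0,0,42],[0,0,0,0,50],[0,0,0,0,60],[0,0,0,0,70],[0,0,0,0,70]]]' 20;python3 d.py 482.2 -68.8 240;  python3 -c "
from h import *
save('scene','s21',(275,130,345,230),6)"
```

```text
t: 32.45
position: [482.1, -68.8, 115.4]
ee_rot: [[0.964, 0.266, -0.0], [0.266, -0.964, -0.0], [-0.0, 0.0, -1.0]]
contact_force: [1.1, -0.0, -0.3]
finger_gap: 59.8
pos [482.1 -68.8 115.4] delta cm [ 1.000e-02  1.000e-02 -1.246e+01] F [ 1.1 -0.  -0.3] gap 59.8 t 32.45 tiltz [-0. -0. -1.]
```

View pics/s21.png

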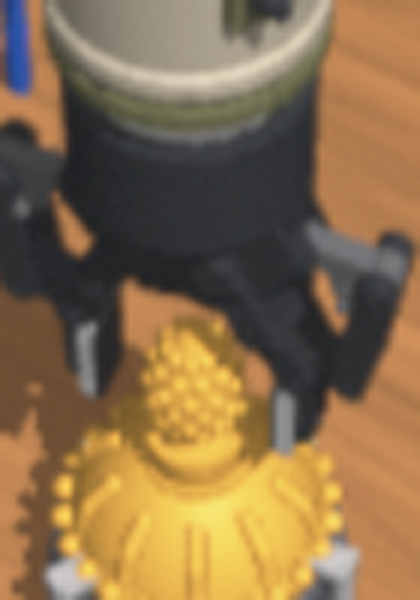

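Finial stands upright, collar down on the boss, fingers clear. Retreat up and aside for the check.

```bash
python3 -m jog '[[[0,0,-0.5,0,70],[0,0,-1,0,70],[0,0,-1.5,0,70],[0,0,-1.5,0,70],[0,0,-2,0,70],[0,0,-2,0,70],[0,0,-2,0,70],[0,0,-2,0,70],[0,0,-1,0,70],[0,0,0,0,70]]]'; python3 -m jog '[[[0.5,-1,0,0,70],[1,-2,0,0,70],[1.4,-3,0,0,70],[1.4,-3,0,0,70],[1.4,-3,0,0,70],[1,-2,0,0,70],[0.5,-1,0,0,70],[0,0,0,0,70],[0,0,0,0,70],[0,0,0,0,70]]]';  python3 -c "
from h import *
save('scene','s22',(270,150,350,250),6)
save('top','t22')
save('scene','s22f')"
```

```text
t: 33.5
position: [482.6, -68.8, 252.1]
ee_rot: [[0.964, 0.265, 0.003], [0.265, -0.964, -0.0], [0.003, 0.001, -1.0]]
contact_force: [-0.6, -1.2, 0.3]
finger_gap: 59.8
t: 34.5
position: [511.3, 93.6, 250.2]
ee_rot: [[0.965, 0.264, -0.001], [0.264, -0.965, -0.001], [-0.001, 0.001, -1.0]]
contact_force: [-0.0, 0.0, 0.2]
finger_gap: 59.9
```

View pics/s22.png

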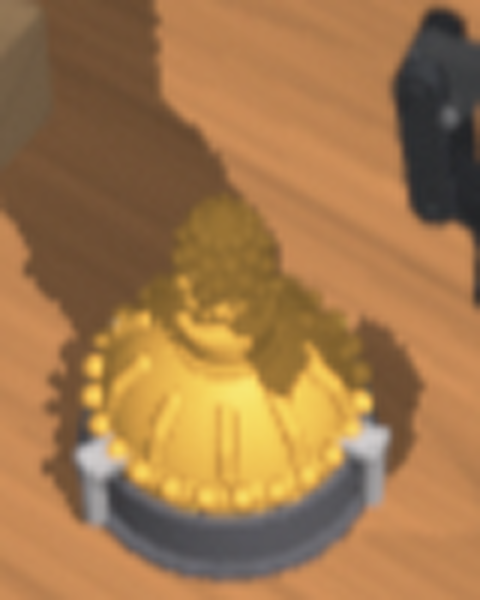

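View pics/t22.png

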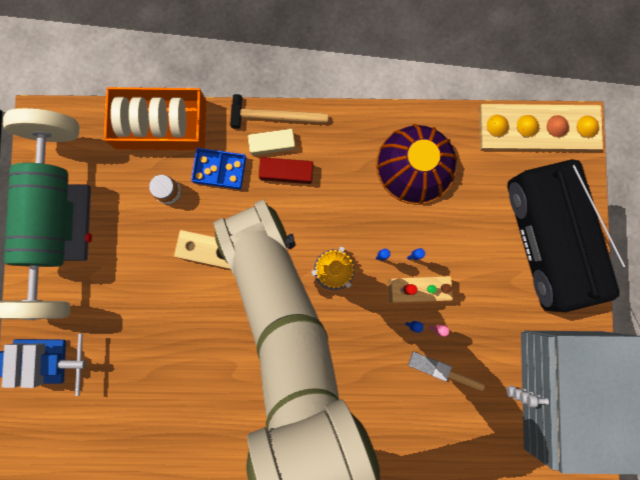

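View pics/s22f.png

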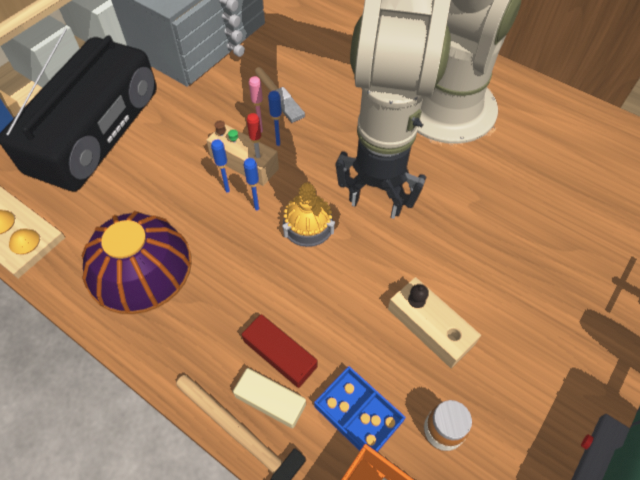

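```bash
python3 -c "
from h import *
print(proj('scene',[[482,-69,144],[482,-69,154]]))
print(state()['contact_force']); job_done()"
```

```text
[[306.52593804 182.87499689]
 [306.45368111 179.643843  ]]
[0.11256276 0.95408944 0.47791652]
the job is handed in; nothing more can be done
```

The pine cone finial is home in the gilt mount, the drift is back in its hole in the tool block, and the job is handed in at about 34.7 s of the 67 s allowed.

- **Feeling the bore:** I lowered the red drift down the bore until its tip was about 6 mm below the bore's lower end. There was no resistance on the way, so no plug was sticking in the bore. It must already have been out, down in the pot. The depth comes from the arm's own reading and the drift's seated height, not from seeing the tip.
- **Drift:** I stood it back in its hole and released it. In the last picture it stands upright there.
- **Finial:** The spigot slid in freely until the collar touched at the expected height, with about 12 N on contact. I eased off, released it and moved the arm clear.
- **Final checks:** The cone's point appears at about (306.5, 182) in the scene picture, against (306.5, 182.9) calculated for fully home. The ball finial, cover, bar, jar and tray look unmoved. The wrist force was about 1 N with nothing touched.
- **Disagreement:** The scene camera read 1–2 pixels (2–5 mm) off from the top camera. I allowed for it by comparing positions against the drift's tip and the gripper.

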